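# Seat a lino block in the register corner of a proofing bed and close the keeper

### The arm

A 6-joint arm with a two-finger parallel gripper is mounted at the origin on a cart in front of the work surface, level with it; the furniture and walls round the work are solid. World frame = base frame: x ahead of the robot, y to its left, z up, the work surface at z = 0. Lengths are in mm, angles in rad, forces in N, time in s.
With the tool pointing down it reaches from about 275 to 750 mm from the base axis. Payload 10.2 kg.
Tool frame: the origin (TCP) lies where the fingers leave the gripper's body, on its centre line; the fingertips stand 73 mm ahead of it and the grasp point (between the pads) lies 54 mm ahead of it; z points along the fingers, y is the line along which they close (so a half turn about z gives the same grasp; the last joint's range is limited). The gripper opens to 85 mm and grips with 20 to 120 N. Pads are 22 mm wide; open, the fingers measure 114 mm over their backs; the gripper's body (76 mm by 85 mm) begins 54 mm behind the grasp point. The pads swing forward as they close: fully open they stand 13 mm farther back than shut.
Start: joints at [1.07, 0.313, 1.498, -0, 1.331, -0.223], TCP at [143.989, 504.875, 303.894] pointing down, gripper open.
Joint ranges: [-2.94, 2.94], [-0.97, 2.17], [0.19, 2.56], [-1.23, 4.37], [0.02, 3.11], [-2.88, 2.88]. Speed limits (rad/s): [2.39, 2.39, 3.01, 3.14, 3.14, 3.14].

### API

Orientations are given as a unit quaternion [w, x, y, z].
In Python, from rig import ctrl gives the robot as it stands.
- The arm moves only by the shell command python3 -m creep 'ROWS' [OPENING] [FORCE]. ROWS is JSON, a list that holds one entry, the list of rows, each a list of 6 numbers: the shift along the world's x, y, z in units of 25 mm (1.0 is 25 mm), then the turn, a rotation vector about the world's x, y, z in units of 5 degrees (1.0 is 5 degrees). In form: [[[x, y, z, ax, ay, az], ...]]. A call has 1 to 20 rows; each row is the pose to reach, as a shift and turn from the pose commanded when the call began; what a row does not reach only later rows make up. A row lasts 1/12 s, in which the tool goes at most 41.7 mm and 7.16 degrees, less where a joint would pass 70% of its speed; a pose out of reach is approached as far as the arm can. A call with a gripper value outside its range is refused whole. OPENING is the finger opening in mm, from 0 to 85.4, set as the call begins (- or left out, the last holds). The fingers move at their own pace and stop on an object; FORCE is the grip in N (left out, the last holds). Time passes only in rows, so rows that repeat a pose let the fingers close. It gives the time, the measured TCP pose, the force, the opening and the grip force at its end, in the units of the state.
- ctrl.sense(): the state, without advancing time (a new reading comes with each control period).
- ctrl.capture(name): name is "scene" or "side" or "wrist"; returns a dict with "image" (384x512x3 uint8, red, green, blue), "fx", "fy", "cx", "cy" (pixels), "R" (3x3) and "t" (3): a world point X has camera coordinates R X + t. Camera axes: x right, y down, z forward; pixel columns grow to the right and rows downward; lengths in mm; the calibration is good to about 2 mm. A picture is of the moment at which its call begins. There is no depth.
- ctrl.finish_job(): hands the job in; it is judged then, once.
The state is a dict: "time_s": time; "joints": joint angles; "dq": joint speeds; "tau": joint torques, N m; "eef_pos": TCP position; "ee_rot": TCP orientation; "force": force on the tool from outside, world axes, zero at the start; "wrist_torque": the same for the moment, N m; "grip_width": opening from 0.0 (shut) to 1.0 (fully open); "grip_force": force on a finger pad.
Only numpy, scipy, OpenCV 4.12 (cv2) and the standard library are available. Lean on these libraries where they do the work, as an engineer would, in place of code of your own. Each camera call takes 0.05 s, during which the arm holds its last target. There are 200 camera calls.

### The job

Get the small blue leaf block ready for proofing without picking it up: push it flat against the steel rail at the back of the proofing bed, then slide it along the rail, fully home into the pocket in the right-hand corner, and finally swing the brass keeper shut behind it by its stud. Never lift or tip the block, and leave everything lying round the bed where it is.

Things in the scene. Friction and masses are not known exactly. Their poses are not given: they have to be found in the camera images.
- bed: Proofing bed, fixed: grey-green plate 170 (x) x 260 (y) mm, plate top 12 mm above the worktop, with steel bars 16 mm high on it (tops at z = 28 mm, screw heads 2 more). Origin: centre of its underside, on the worktop; x points away from the robot to the rail, y left along the rail, z up. 'Bed (x, y)' means this frame, in mm. Rail: along the whole back edge, inner face at bed x = 60, 16 thick.
- pocket_corner (a point): Inner corner of the pocket, bed (60, -110), on the plate top; axes as the bed's. Pocket: between rail, end stop (inner face bed y = -110, 14 thick, x -50 to 60) and guide jaw; 39 wide, 30 deep, open to +y.
- jaw (a point): Middle of the guide jaw's inner face, bed (21, -95), on the plate top. Jaw: bed x 7 to 21, y -110 to -80, with a lead-in flared towards the robot as far as y = -68.
- block_home (a point): Where the origin of the block comes to lie when it is home: bed (42, -85), on the plate top (x 39 to 42 is possible in the pocket). Its long side is then along the rail, its rear 20 mm stick out of the pocket, and its rear face is at bed y = -60.
- block: The block to seat: mounted lino block 36 (its x) x 50 (its y) x 23 mm high, light wood with a dark blue top carved with a leaf, 0.08 to 0.17 kg, lying on the plate left of the keeper, clear of the rail. Origin: centre of its underside, z up; its long y axis starts within 0.45 rad of the bed's y. Slides with ordinary friction, about 1 N.
- keeper (a joint): Angle of the brass keeper, rad: 0 = shut (at a stop; arm along the bed's +x, 2 mm behind the seated block), growing counter-clockwise from above as it opens; 1.57 = arm along bed +y; limit 2.4. Stays where left; about 1.5 N at the stud turns it. Pivot at bed (4, -53); arm 10 mm wide, 6 to 15 mm above the plate, reaching 42 mm. It cannot shut unless the block is home.
- keeper_stud (a point): Centre of the top of the keeper's upright knurled brass stud: 12 mm diameter, 38 mm from the pivot axis, its top 40 mm above the plate (z = 52 in the bed frame), free for pushing from 15 to 40 mm above the plate.
- spare_block: Bystander: same size of block with a rust-red top carved with a sun, on the worktop beside the bed's left end. Origin at the underside.
- tin: Bystander: ink tin with a yellow lid, 70 mm diameter, 63 high, on the worktop right of the bed. Origin at the underside.
- marker: Bystander: blue and white marker, 135 x 17 mm, lying in front of the bed.
- gouge: Bystander: gouge with an orange-brown wooden handle, 108 x 25 x 19 mm, lying left of the bed.
- tape: Bystander: roll of masking tape, 104 mm across, 25 high, lying left behind the bed.
- small_brayer: Bystander: small brayer with a dark roller and a wooden handle, 161 x 136 x 64 mm, far left.
- tube: Bystander: ink tube, 144 x 48 x 33 mm, lying behind the bed.
Mind the look-alikes: they are no part of the job. What is shaped like the block but orange or purple is not meant.

How it is judged (in metres and radians):
On the way, in this order (a step that is already met when the one before it is completed fails the run):
1. the block lies flat against the rail, still outside the pocket (x of block in the frame of bed above 0.038 m and angle between the y axis of block and the y axis of bed, either way round below 0.07 rad and y of block in the frame of bed above -0.05 m), for 0.1 s.
2. the block is home in the corner pocket (x of block in the frame of bed above 0.038 m and angle between the y axis of block and the y axis of bed, either way round below 0.07 rad and y of block in the frame of bed below -0.082 m and z of block in the frame of bed below 0.0145 m), for 0.1 s.
3. the keeper is shut behind it (value of joint keeper below 0.08 rad), for 0.2 s.
At the end, for the whole second after the job is handed in: The block lies flat on the plate in the pocket, within 4 mm of the rail (the pocket itself leaves it 3 mm), within 3 mm of the end stop and within 0.07 rad of square, at rest; the keeper stands within 0.08 rad of fully shut (all of step 2 and value of joint keeper below 0.08 rad and linear speed of block below 0.01 m/s); the robot touches nothing.
It fails at once if the block is lifted more than 5 mm off the plate, or tipped (z of block in the frame of bed above 0.017 m or angle between block's own z axis and vertical above 0.17 rad).
It fails at once if a bystander is moved more than 15 mm (distance of any of spare_block, tin, marker, gouge, tape, small_brayer, tube from where it was at the start of the episode above 0.015 m).
It also fails if it takes over 61 s, if anything falls off the work surface, if the arm or the gripper's body presses on something with over 40 N, if the wrist force passes 120 N, or if a joint passes its speed limit or range.

## Working session

There is one attempt and no reset: what is moved stays moved. The work goes in short steps, Python scripts to look and compute and a shell command to move; the robot and the scene stay as the last step left them, time stands still between calls to the robot, and variables do not carry over. Pictures are saved under pics/ and viewed, at most 10 in all, crops included, and the job is handed in when it is done.

```bash
mkdir -p pics; ls
python3 - <<'E'
from rig import ctrl
import cv2,numpy as np
s=ctrl.sense();print(s)
for n in("scene","side"):
    c=ctrl.capture(n);cv2.imwrite(f"pics/{n}0.png",c["image"][:,:,::-1]);print(n,c["fx"],c["fy"],c["cx"],c["cy"],c["R"],c["t"])
E
```

```text
pics
{'time_s': 0.0, 'joints': array([ 1.06959889e+00,  3.13456142e-01,  1.49844076e+00, -8.57734509e-06,
        1.33099599e+00, -2.23406145e-01]), 'dq': array([ 0.00108643, -0.00016859, -0.00131045, -0.00031153,  0.00053112,
        0.00109617]), 'tau': array([-1.90429331e-03, -4.12270474e+01, -2.59742206e+01, -3.25765041e-04,
        4.08371605e-03, -1.87551287e-06]), 'eef_pos': array([143.90671844, 504.71985726, 303.33048829]), 'ee_rot': array([-2.26524433e-04,  1.38448439e-01,  9.90369430e-01, -6.09389860e-04]), 'force': array([ 0.31916122, -0.87112004,  0.04147913]), 'wrist_torque': array([ 0.08278153, -0.02079274, -0.05901717]), 'grip_force': 0.0, 'grip_width': 1.0015213650245716}
scene 376.35714244373685 376.35714244373685 252.29115143992823 199.0070546171243 [[ 0.75720038 -0.65274639 -0.02386911]
 [-0.26155005 -0.26951349 -0.92679774]
 [ 0.59853083  0.70801457 -0.37480157]] [-274.80589368  263.25764181  541.48320588]
side 393.3709424100507 393.3709424100507 259.48478405118635 196.69237629898757 [[-0.99978777 -0.02036295 -0.00312392]
 [-0.00866382  0.55317475 -0.83302019]
 [ 0.01869083 -0.83281633 -0.55323377]] [ 520.25157476  -15.67274441 1274.30174366]
```

View pics/scene0.png

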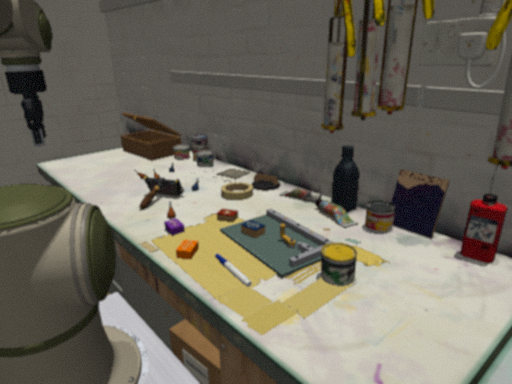

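View pics/side0.png

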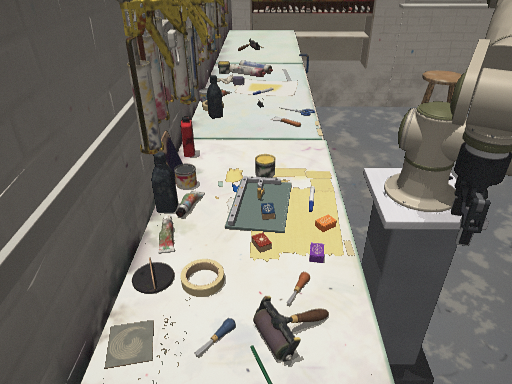

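The candidates for the block in the scene view are blue (254,228), rust-red (228,215), orange (187,249) and purple (175,227). In the side view they are (268,211), (261,242), (326,223) and (317,252). By the description it is the blue one, which lies on the bed plate. The stud is at scene (283,228) and side (261,185).

```bash
cat > h.py <<'E'
import numpy as np,cv2
from rig import ctrl
def ray(c,u,v,z):
    R=np.array(c["R"]);t=np.array(c["t"]);o=-R.T@t
    d=R.T@np.array([(u-c["cx"])/c["fx"],(v-c["cy"])/c["fy"],1])
    return (o+d*(z-o[2])/d[2])
def proj(c,X):
    p=np.array(c["R"])@np.array(X,float)+np.array(c["t"]);return p[0]/p[2]*c["fx"]+c["cx"],p[1]/p[2]*c["fy"]+c["cy"]
E
python3 - <<'E'
from h import *
c=ctrl.capture("scene");s=ctrl.capture("side")
for n,k,u,v,z in[("blk",c,254,227,35),("blk",s,268,210,35),("LF",c,221,233,12),("LB",c,267,211,12),("RB",c,330,243,12),("RF",c,284,275,12),("LF",s,281,232,12),("LB",s,225,229,12),("RF",s,292,181,12)]: print(n,ray(k,u,v,z).round())
im=np.vstack([cv2.resize(c["image"][195:285,205:345],(560,360),interpolation=2),])
im2=cv2.resize(s["image"][165:245,215:325],(560,400)[:2],interpolation=2)[:240*2]
out=np.vstack([im,im2])[:, :, ::-1];cv2.imwrite("pics/crop1.png",cv2.resize(out,(440,600)))
w=ctrl.capture("wrist");print(w["R"].round(3),w["t"].round(1),w["fx"])
E
```

```text
blk [485. 134.  35.]
blk [493. 158.  35.]
LF [433. 201.  12.]
LB [608. 221.  12.]
RB [589. -16.  12.]
RF [416. -37.  12.]
LF [456. 230.  12.]
LB [612. 219.  12.]
RF [413. -42.  12.]
[[ 0.274  0.962 -0.001]
 [ 0.926 -0.263  0.271]
 [ 0.26  -0.076 -0.963]] [-524.1  -35.7  379.6] 295.3098458252165
```

View pics/crop1.png

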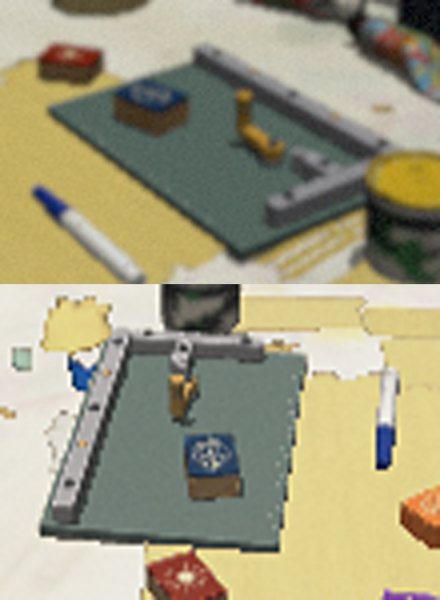

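The crop confirms the blue leaf-carved block on the plate. Now I'll move above the bed for a close look with the wrist camera.

```bash
python3 -m creep '[[[3,-4,0,0,0,0.5],[6,-8,0,0,0,1],[10,-12,0,0,0,2],[13.8,-16.4,0,0,0,2.3],[13.8,-16.4,0,0,0,2.3],[13.8,-16.4,0,0,0,2.3],[13.8,-16.4,0,0,0,2.3],[13.8,-16.4,0,0,0,2.3],[13.8,-16.4,0,0,0,2.3],[13.8,-16.4,0,0,0,2.3],[13.8,-16.4,0,0,0,2.3],[13.8,-16.4,0,0,0,2.3],[13.8,-16.4,0,0,0,2.3],[13.8,-16.4,0,0,0,2.3],[13.8,-16.4,0,0,0,2.3],[13.8,-16.4,0,0,0,2.3],[13.8,-16.4,0,0,0,2.3],[13.8,-16.4,0,0,0,2.3]]]' 0
python3 - <<'E'
from h import *
w=ctrl.capture("wrist");np.savez("w1.npz",**w)
cv2.imwrite("pics/w1.png",cv2.resize(w["image"][:,:,::-1],(768,576)));print(ctrl.sense()["time_s"],ctrl.sense()["eef_pos"])
E
```

```text
time_s: 1.75
eef_pos: [488.4, 95.8, 304.1]
ee_rot: [0.0, 0.038, 0.999, 0.0]
force: [-0.3, -0.7, -0.5]
grip_width: -0.003
grip_force: 0.0
1.8 [488.50962188  95.74307725 304.12294968]
```

View pics/w1.png

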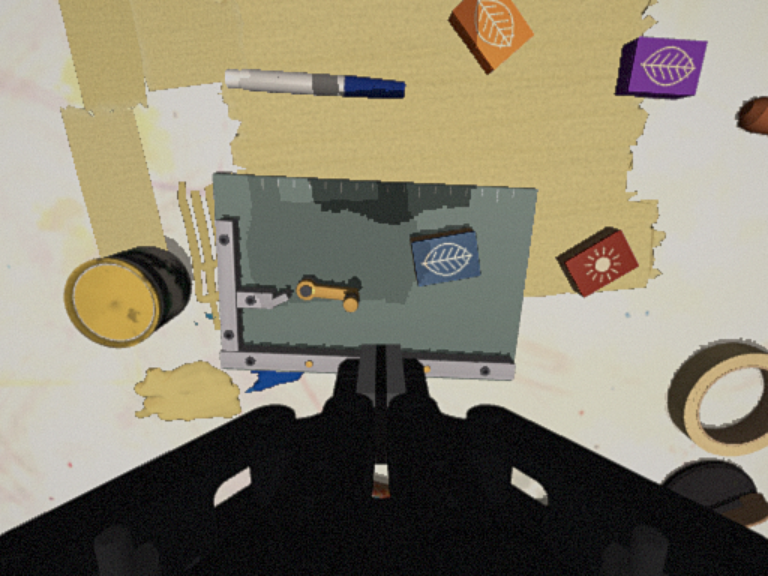

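The wrist view (×1.5) shows:
- **Blue block:** top face centred at (447,258).
- **Keeper:** pivot at (305,290), stud top at (350,305).
- **Bed:** front corners (214,172) and (537,187); rail-top ends at (516,363)/(513,380) and (220,352)/(220,368).
- **Tin:** left, at (115,300). Spare red block: (600,262).

```bash
cat > m.py <<'E'
from h import *
def block(c,z=35):
    im=c["image"];hsv=cv2.cvtColor(im,cv2.COLOR_RGB2HSV)
    m=cv2.inRange(hsv,(98,80,30),(118,255,200))
    m=cv2.morphologyEx(m,cv2.MORPH_CLOSE,np.ones((5,5)))
    best=None
    for k in sorted(cv2.findContours(m,0,1)[0],key=cv2.contourArea)[::-1][:4]:
        p=np.array([ray(c,*q[0],z)[:2] for q in k],np.float32);r=cv2.minAreaRect(p)
        print("cand",np.round(r[0],1),np.round(r[1],1),round(r[2],1))
E
python3 - <<'E'
from m import *
w=dict(np.load("w1.npz"));block(w)
P={}
for n,u,v,z in[("RF",214,172,12),("LF",537,187,12),("railLin",516,363,28),("railLout",513,380,28),("railRin",220,352,28),("railRout",220,368,28),("stopFL",234,220,28),("stopFR",218,220,28),("piv",305,290,27),("stud",350,306,52)]:
    P[n]=ray(w,u/1.5,v/1.5,z)[:2];print(n,P[n].round(1))
b=np.array([[-85,-130],[-85,130],[60,130],[76,130],[60,-130],[76,-130],[-50,-110],[-50,-124]],float)
q=np.array(list(P.values())[:8]);
bm,qm=b.mean(0),q.mean(0);U,S,V=np.linalg.svd((b-bm).T@(q-qm));R=(U@V).T;t=qm-R@bm
print("scale",S.sum()/((b-bm)**2).sum(),"yaw",np.arctan2(R[1,0],R[0,0]),t);print(((b@R.T+t)-q).round(1))
np.savez("bed.npz",R=R,t=t)
for n in("piv","stud"):print(n,R.T@(P[n]-t))
E
```

```text
cand [493.2 146.2] [35.8 49.4] 6.0
cand [366.2 100.1] [41.5 12.1] 82.4
cand [588.   -2.8] [48.2 19.6] 85.7
cand [525.5 -47.1] [4.7 2.6] 85.7
RF [414.8 -31.2]
LF [445.6 224. ]
railLin [590.1 203.8]
railLout [605.9 201.3]
railRin [561.2 -46.3]
railRout [575.8 -48.9]
stopFL [451.9 -16.2]
stopFR [451.  -28.6]
piv [512.6  31.9]
stud [521.1  69.6]
scale 0.9840176608068049 yaw -0.12135834846017313 [515.32851429  86.30216533]
[[ 0.4 -1.3]
 [ 1.1  1.6]
 [ 0.5  4.3]
 [ 0.6  4.8]
 [-2.  -3.7]
 [-0.8 -3.1]
 [ 0.5 -0.6]
 [-0.3 -2.1]]
piv [  3.8869438  -54.32318381]
stud [  7.78675622 -15.82779865]
```

```bash
python3 -m creep '[[[-0.8,1.1,0,0,0,-0.3],[-1.63,2.25,-1,0,0,-0.52],[-1.63,2.25,-2.5,0,0,-0.52],[-1.63,2.25,-4,0,0,-0.52],[-1.63,2.25,-5.5,0,0,-0.52],[-1.63,2.25,-6.5,0,0,-0.52],[-1.63,2.25,-7.5,0,0,-0.52],[-1.63,2.25,-8.2,0,0,-0.52],[-1.63,2.25,-8.52,0,0,-0.52],[-1.63,2.25,-8.52,0,0,-0.52],[-1.63,2.25,-8.52,0,0,-0.52],[-1.63,2.25,-8.52,0,0,-0.52]]]' 20
python3 - <<'E'
from m import *
w=ctrl.capture("wrist");block(w);cv2.imwrite("pics/w2.png",w["image"][:,:,::-1])
b=np.load("bed.npz");p=ctrl.sense()["eef_pos"];print("bed tcp",b["R"].T@(p[:2]-b["t"]))
E
```

```text
time_s: 2.8
eef_pos: [448.8, 151.4, 92.1]
ee_rot: [0.001, 0.061, 0.998, 0.0]
force: [-0.2, -1.1, 0.2]
grip_width: 0.234
grip_force: 0.0
cand [365. 109.] [42.1 12.7] 83.0
cand [482.  146.8] [16.6 31.6] 5.3
cand [415.6  57. ] [0. 0.] 0.0
cand [417.6  73.9] [0. 0.] 0.0
bed tcp [-73.89760018  56.45723414]
```

View pics/w2.png

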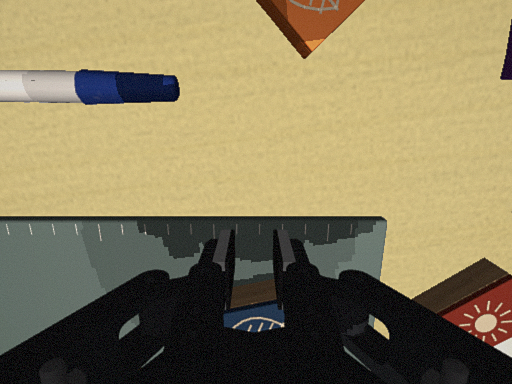

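```bash
python3 -m creep '[[[0.16,-0.02,0,0,0,0],[0.32,-0.04,0,0,0,0],[0.48,-0.06,0,0,0,0],[0.64,-0.08,0,0,0,0],[0.8,-0.1,0,0,0,0],[0.95,-0.115,0,0,0,0],[1.1,-0.13,0,0,0,0],[1.25,-0.15,0,0,0,0],[1.4,-0.17,0,0,0,0],[1.55,-0.19,0,0,0,0],[1.7,-0.21,0,0,0,0],[1.85,-0.225,0,0,0,0],[2.0,-0.24,0,0,0,0],[2.15,-0.26,0,0,0,0],[2.3,-0.28,0,0,0,0],[2.45,-0.3,0,0,0,0],[2.6,-0.315,0,0,0,0],[2.75,-0.335,0,0,0,0],[2.9,-0.35,0,0,0,0],[3.0,-0.365,0,0,0,0]]]'
python3 -m creep '[[[0.1,-0.012,0,0,0,0],[0.2,-0.024,0,0,0,0],[0.2,-0.024,0,0,0,0]]]'
python3 - <<'E'
from m import *
b=np.load("bed.npz");p=ctrl.sense()["eef_pos"];print("bed tcp",b["R"].T@(p[:2]-b["t"]))
for n in("scene","side"): block(ctrl.capture(n))
E
```

```text
time_s: 4.52
eef_pos: [523.7, 141.9, 90.9]
ee_rot: [0.0, 0.061, 0.998, 0.0]
force: [-0.2, -0.4, -0.2]
grip_width: 0.236
grip_force: 0.3
time_s: 4.77
eef_pos: [528.7, 141.3, 90.9]
ee_rot: [0.0, 0.061, 0.998, 0.0]
force: [0.6, 0.0, -0.7]
grip_width: 0.234
grip_force: 0.0
bed tcp [ 6.61656085 56.23190817]
cand [888.6 -58.8] [353.3 121.6] 19.5
cand [556.3 137. ] [53.  32.8] 74.7
cand [1021.4  234.4] [102.5  27.1] 43.5
cand [337.4  68. ] [31.7  7. ] 79.9
cand [578.2 568.3] [48.7 22.7] 54.5
cand [561.4 133.5] [32. 52.] 2.3
cand [ 825.1 -159.3] [ 31.7 121.5] 13.7
cand [366.9 135.6] [52.1 11.8] 85.2
```

```bash
python3 -m creep '[[[0.06,-0.007,0,0,0,0],[0.12,-0.015,0,0,0,0],[0.12,-0.015,0,0,0,0]]]'; python3 -m creep '[[[0.06,-0.007,0,0,0,0],[0.12,-0.015,0,0,0,0],[0.12,-0.015,0,0,0,0]]]'
python3 -m creep '[[[0.06,-0.007,0,0,0,0],[0.1,-0.012,0,0,0,0],[0.1,-0.012,0,0,0,0]]]'
python3 - <<'E'
from m import *
for n in("scene","side"): block(ctrl.capture(n))
E
```

```text
time_s: 5.12
eef_pos: [531.4, 141.0, 90.9]
ee_rot: [0.0, 0.061, 0.998, 0.0]
force: [-0.1, -0.1, -0.5]
grip_width: 0.241
grip_force: 0.0
time_s: 5.37
eef_pos: [534.5, 140.6, 90.9]
ee_rot: [0.0, 0.061, 0.998, 0.0]
force: [0.0, 0.2, -0.5]
grip_width: 0.235
grip_force: 0.0
time_s: 5.62
eef_pos: [535.3, 140.6, 90.8]
ee_rot: [-0.003, 0.061, 0.998, -0.0]
force: [-11.3, 0.7, 8.3]
grip_width: 0.234
grip_force: 5.4
cand [887.4 -59.5] [340.  121.3] 19.3
cand [568.3 130.8] [54.6 27.8] 46.2
cand [986.5 221.5] [181.   29.3] 27.0
cand [338.6  69.7] [35.4  8.7] 79.9
cand [578.1 568.4] [48.7 22.8] 54.5
cand [567.3 133.6] [32.  52.1] 2.6
cand [366.9 135.6] [52.1 11.8] 85.2
cand [596.3  37.7] [18.9 42. ] 4.5
```

```bash
python3 -m creep '[[[-0.3,0.04,0,0,0,0],[-0.6,0.07,0,0,0,0],[-0.6,0.07,0.8,0,0,0],[-0.6,0.07,1.8,0,0,0],[-0.6,0.07,2.4,0,0,0],[0,0.8,2.4,0,0,0],[0.7,1.5,2.4,0,0,0],[1.4,1.91,2.4,0,0,0],[1.4,1.91,2.4,0,0,0],[1.4,1.91,2.4,0,0,0],[1.4,1.91,2.4,0,0,0]]]' 0
python3 - <<'E'
from m import *
w=ctrl.capture("wrist");block(w)
for n in("scene","side"): block(ctrl.capture(n))
b=np.load("bed.npz");p=ctrl.sense()["eef_pos"];print("bed tcp",b["R"].T@(p[:2]-b["t"]))
cv2.imwrite("pics/w3.png",w["image"][:,:,::-1])
E
```

```text
time_s: 6.63
eef_pos: [571.1, 187.8, 150.6]
ee_rot: [-0.0, 0.061, 0.998, -0.0]
force: [-0.9, 0.1, -0.3]
grip_width: 0.0
grip_force: 0.0
cand [562.6 134.1] [50.2 35.5] 83.0
cand [584.4  20.8] [16.6 41.9] 13.1
cand [604.8 201.2] [0. 0.] 0.0
cand [620.9 202.5] [0. 0.] 0.0
cand [886.4 -62.9] [340.7 120.5] 21.9
cand [559.6 133.9] [46.7 31.6] 80.8
cand [1010.4  232. ] [279.2  29.8] 34.1
cand [338.7  70.2] [36.6  8.7] 79.9
cand [578.1 568.4] [48.7 22.8] 54.5
cand [564.5 135.5] [49.4 34.2] 83.1
cand [ 321.2 -600.7] [68.7 49.2] 46.3
cand [366.9 135.6] [52.1 11.8] 85.2
bed tcp [ 43.25811331 107.40652943]
```

View pics/w3.png

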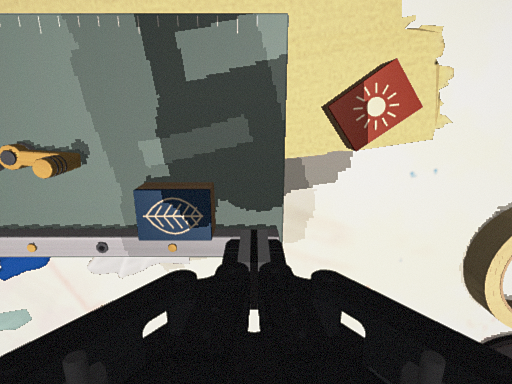

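The block lies flat on the rail: measured bed (41.2, 53.2), and square. Next I go down behind its rear face and slide it.

```bash
python3 -m creep '[[[-0.05,0,-0.8,0,0,0],[-0.05,0,-1.6,0,0,0],[-0.05,0,-2.2,0,0,0],[-0.05,0,-2.36,0,0,0],[-0.05,0,-2.36,0,0,0],[-0.07,-0.2,-2.36,0,0,0],[-0.1,-0.4,-2.36,0,0,0],[-0.12,-0.6,-2.36,0,0,0]]]'
python3 -m creep '[[[-0.024,-0.2,0,0,0,0],[-0.049,-0.4,0,0,0,0],[-0.073,-0.6,0,0,0,0],[-0.098,-0.8,0,0,0,0],[-0.122,-1.0,0,0,0,0],[-0.146,-1.2,0,0,0,0],[-0.171,-1.4,0,0,0,0],[-0.195,-1.6,0,0,0,0],[-0.22,-1.8,0,0,0,0],[-0.244,-2.0,0,0,0,0],[-0.268,-2.2,0,0,0,0],[-0.293,-2.4,0,0,0,0],[-0.317,-2.6,0,0,0,0],[-0.342,-2.8,0,0,0,0],[-0.366,-3.0,0,0,0,0],[-0.39,-3.2,0,0,0,0],[-0.415,-3.4,0,0,0,0],[-0.439,-3.6,0,0,0,0],[-0.464,-3.8,0,0,0,0],[-0.488,-4.0,0,0,0,0]]]'
python3 - <<'E'
from m import *
for n in("scene","side","wrist"): block(ctrl.capture(n))
b=np.load("bed.npz");p=ctrl.sense()["eef_pos"];print("bed tcp",b["R"].T@(p[:2]-b["t"]))
E
```

```text
time_s: 7.45
eef_pos: [569.0, 172.5, 92.9]
ee_rot: [0.001, 0.061, 0.998, 0.0]
force: [0.5, 0.7, 0.9]
grip_width: 0.001
grip_force: 0.8
time_s: 9.12
eef_pos: [556.5, 72.6, 91.9]
ee_rot: [-0.0, 0.061, 0.998, 0.0]
force: [0.4, 1.4, 1.5]
grip_width: -0.001
grip_force: 1.1
cand [887.7 -60. ] [343.2 121.8] 18.8
cand [547.9  35.4] [48.7 31.2] 84.5
cand [1001.7  231.9] [116.7  30.2] 31.9
cand [338.3  69.5] [35.6  6.6] 76.2
cand [578.1 568.4] [48.7 22.8] 54.5
cand [ 321.2 -600.7] [68.7 49.2] 46.3
cand [367.  135.7] [51.8 11.7] 85.2
cand [ 819.6 -143.2] [22.2 90.5] 14.2
cand [550.   33.3] [50.2 36.4] 83.0
cand [531.  -43.3] [2.8 1.5] 83.0
cand [580.4  22. ] [0.7 3.6] 17.3
cand [524.5 -34.7] [1.5 0.2] 7.0
bed tcp [42.42516979 -8.66688497]
```

```bash
python3 -m creep '[[[-0.018,-0.15,0,0,0,0],[-0.037,-0.3,0,0,0,0],[-0.055,-0.45,0,0,0,0],[-0.073,-0.6,0,0,0,0],[-0.092,-0.75,0,0,0,0],[-0.11,-0.9,0,0,0,0],[-0.128,-1.05,0,0,0,0],[-0.146,-1.2,0,0,0,0],[-0.159,-1.3,0,0,0,0],[-0.159,-1.3,0,0,0,0]]]'
python3 -m creep '[[[-0.006,-0.05,0,0,0,0],[-0.012,-0.1,0,0,0,0],[-0.012,-0.1,0,0,0,0]]]'
python3 -m creep '[[[-0.006,-0.05,0,0,0,0],[-0.01,-0.08,0,0,0,0],[-0.01,-0.08,0,0,0,0]]]'
python3 - <<'E'
from m import *
for n in("side","wrist"): block(ctrl.capture(n))
b=np.load("bed.npz");p=ctrl.sense()["eef_pos"];print("bed tcp",b["R"].T@(p[:2]-b["t"]))
E
```

```text
time_s: 10.1
eef_pos: [552.6, 40.0, 91.9]
ee_rot: [0.0, 0.061, 0.998, -0.0]
force: [0.7, -0.7, -0.6]
grip_width: 0.001
grip_force: 0.0
time_s: 10.35
eef_pos: [552.3, 38.0, 91.9]
ee_rot: [0.0, 0.061, 0.998, -0.0]
force: [-0.2, -0.8, 0.3]
grip_width: 0.001
grip_force: 0.0
time_s: 10.6
eef_pos: [552.1, 36.0, 91.9]
ee_rot: [0.0, 0.061, 0.998, 0.0]
force: [0.3, 0.4, 0.3]
grip_width: -0.002
grip_force: 0.3
cand [578.1 568.4] [48.7 22.8] 54.5
cand [ 322.3 -599.8] [65.7 48.3] 44.6
cand [366.9 135.6] [52.1 11.8] 85.2
cand [596.3  37.7] [18.9 42. ] 4.5
cand [545.8  -2.5] [50.1 36.4] 83.0
cand [582.6 -16.6] [ 4.3 15.4] 43.2
cand [525.4 -39.8] [5.1 4. ] 83.0
cand [529.8 -49.9] [2.5 1.4] 39.6
bed tcp [ 42.50587363 -45.42190298]
```

```bash
python3 -m creep '[[[-0.005,-0.04,0,0,0,0],[-0.005,-0.04,0,0,0,0]]]'
python3 -m creep '[[[-0.005,-0.04,0,0,0,0],[-0.005,-0.04,0,0,0,0]]]'
```

```text
time_s: 10.87
eef_pos: [551.9, 35.1, 91.9]
ee_rot: [0.0, 0.061, 0.998, 0.0]
force: [-1.2, 0.5, 0.4]
grip_width: -0.002
grip_force: 0.4
time_s: 11.03
eef_pos: [551.7, 34.6, 91.9]
ee_rot: [0.0, 0.061, 0.998, 0.001]
force: [0.7, 4.4, 0.5]
grip_width: 0.001
grip_force: 2.5
```

The block is home against the end stop (4 N). I'll back off, rise and turn the tool -45° for the stud.

```bash
python3 -m creep '[[[0.03,0.3,0,0,0,0],[0.07,0.6,0,0,0,0],[0.07,0.6,0.8,0,0,0],[0.07,0.6,1.8,0,0,0],[-0.5,1.2,2.4,0,0,-1],[-1.0,1.8,2.4,0,0,-2.4],[-1.5,2.1,2.4,0,0,-3.8],[-2,2.5,2.4,0,0,-5.2],[-2.0,2.5,2.4,0,0,-6.6],[-2.0,2.5,2.4,0,0,-8],[-2.0,2.5,2.4,0,0,-9],[-2.0,2.5,2.4,0,0,-9],[-2.0,2.5,2.4,0,0,-9],[-2.0,2.5,2.4,0,0,-9]]]'
python3 - <<'E'
from m import *
w=ctrl.capture("wrist");block(w);np.savez("w4.npz",**w)
cv2.imwrite("pics/w4.png",w["image"][:,:,::-1])
b=np.load("bed.npz");R,t=b["R"],b["t"];p=ctrl.sense()["eef_pos"];print("bed tcp",R.T@(p[:2]-t))
n=np.array([.707,-.707])
for th,cl in[(1.47,12),(1.47,4),(1.47,0),(1.2,0),(.9,0),(.6,0),(.3,0),(.1,0),(0,0)]:
    F=np.array([4,-53])+38*np.array([np.cos(th),np.sin(th)])-(17+cl)*n
    X=R@F+t;print(th,cl,X.round(1),((X-p[:2])/25).round(2))
print((111-p[2])/25)
E
```

```text
time_s: 12.2
eef_pos: [501.8, 96.8, 151.9]
ee_rot: [0.0, 0.437, 0.899, -0.0]
force: [-0.4, -0.1, -0.1]
grip_width: 0.002
grip_force: 0.0
cand [374.7 105.2] [43.1 14. ] 79.5
cand [719.4 127.8] [10.7  4.4] 9.9
cand [376.6  76.8] [0. 0.] 0.0
cand [376.5  74.4] [0. 0.] 0.0
bed tcp [-14.72964827   8.71160859]
1.47 12 [503.4  93.1] [ 0.06 -0.14]
1.47 4 [508.3  86.8] [ 0.26 -0.4 ]
1.47 0 [510.8  83.7] [ 0.36 -0.52]
1.2 0 [520.4  80.1] [ 0.74 -0.67]
0.9 0 [529.5  73.3] [ 1.11 -0.94]
0.6 0 [536.1  64.1] [ 1.38 -1.31]
0.3 0 [539.8  53.3] [ 1.52 -1.74]
0.1 0 [540.4  45.8] [ 1.55 -2.04]
0 0 [540.1  42. ] [ 1.53 -2.19]
-1.6342047454147075
```

View pics/w4.png

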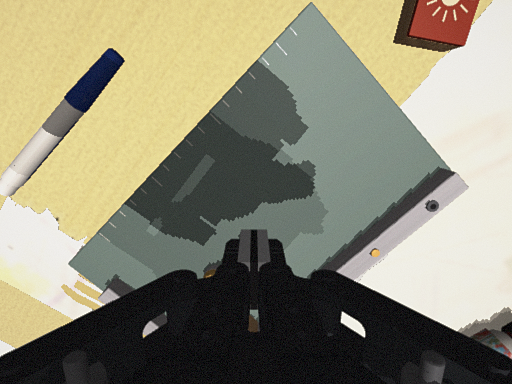

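The view shows the fingers over the open plate at (255,245), with the stud hidden below the gripper body and the arc laid out ahead. Next I go down and sweep the arc.

```bash
python3 -m creep '[[[0.06,-0.14,-0.8,0,0,0],[0.06,-0.14,-1.4,0,0,0],[0.06,-0.14,-1.63,0,0,0],[0.06,-0.14,-1.63,0,0,0],[0.16,-0.27,-1.63,0,0,0],[0.26,-0.4,-1.63,0,0,0],[0.36,-0.52,-1.63,0,0,0],[0.5,-0.57,-1.63,0,0,0],[0.62,-0.62,-1.63,0,0,0],[0.74,-0.67,-1.63,0,0,0],[0.87,-0.75,-1.63,0,0,0],[1.0,-0.84,-1.63,0,0,0],[1.11,-0.94,-1.63,0,0,0],[1.21,-1.06,-1.63,0,0,0],[1.3,-1.18,-1.63,0,0,0],[1.38,-1.31,-1.63,0,0,0],[1.44,-1.45,-1.63,0,0,0],[1.48,-1.6,-1.63,0,0,0],[1.52,-1.74,-1.63,0,0,0],[1.52,-1.74,-1.63,0,0,0]]]'
python3 - <<'E'
from h import *
c=ctrl.capture("side");im=c["image"][155:235,210:310]
cv2.imwrite("pics/s5.png",cv2.resize(im[:,:,::-1],(700,560),interpolation=2))
E
```

```text
time_s: 13.92
eef_pos: [539.9, 52.3, 111.1]
ee_rot: [0.0, 0.439, 0.899, -0.0]
force: [-0.6, -1.0, -0.6]
grip_width: 0.002
grip_force: 0.0
```

View pics/s5.png

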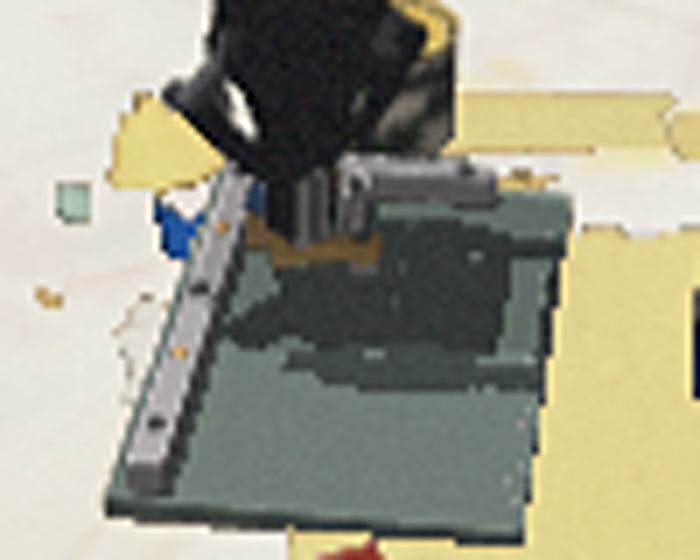

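The keeper arm now lies almost along +x (orange bar at (310,250) in the crop), so the push works. I'll finish against the stop.

```bash
python3 -m creep '[[[0.02,-0.1,0,0,0,0],[0.03,-0.2,0,0,0,0],[0.03,-0.3,0,0,0,0],[0.02,-0.38,0,0,0,0],[0.01,-0.43,0,0,0,0],[0.01,-0.43,0,0,0,0]]]'
python3 -m creep '[[[0,-0.04,0,0,0,0],[0,-0.06,0,0,0,0],[0,-0.06,0,0,0,0]]]'
python3 -m creep '[[[0,-0.04,0,0,0,0],[0,-0.06,0,0,0,0],[0,-0.06,0,0,0,0]]]'
```

```text
time_s: 14.47
eef_pos: [539.9, 42.0, 111.1]
ee_rot: [-0.0, 0.439, 0.899, -0.0]
force: [0.0, -1.2, 0.6]
grip_width: 0.001
grip_force: 0.1
time_s: 14.72
eef_pos: [540.0, 41.3, 111.2]
ee_rot: [-0.0, 0.439, 0.899, 0.0]
force: [-0.3, 4.9, 1.3]
grip_width: -0.002
grip_force: 1.8
time_s: 14.97
eef_pos: [539.8, 40.7, 111.1]
ee_rot: [-0.001, 0.439, 0.899, 0.001]
force: [-0.5, 11.1, 1.5]
grip_width: 0.001
grip_force: 4.2
```

```bash
python3 -m creep '[[[-0.2,0.3,0,0,0,0],[-0.6,0.7,0,0,0,0],[-0.6,0.7,1,0,0,0],[-0.9,1,2.2,0,0,1],[-1.5,1.5,3.5,0,0,2.4],[-2,2,5,0,0,3.8],[-2.2,2.2,6.5,0,0,5.2],[-2.2,2.2,7.5,0,0,6.6],[-2.2,2.2,7.7,0,0,8],[-2.2,2.2,7.7,0,0,9],[-2.2,2.2,7.7,0,0,9],[-2.2,2.2,7.7,0,0,9],[-2.2,2.2,7.7,0,0,9]]]'
python3 - <<'E'
from m import *
w=ctrl.capture("wrist");block(w)
b=np.load("bed.npz");R,t=b["R"],b["t"]
cv2.imwrite("pics/w6.png",cv2.resize(w["image"][:,:,::-1],(768,576)))
import json
for f in[(42,-85)]:print(R@f+t)
E
```

```text
time_s: 16.05
eef_pos: [484.8, 94.3, 303.2]
ee_rot: [-0.0, 0.063, 0.998, -0.0]
force: [0.0, 0.5, -0.4]
grip_width: -0.004
grip_force: 0.0
cand [545.9  -3.8] [49.6 35.9] 82.9
cand [365.8 100. ] [41.5 12.7] 82.8
cand [583.7  -2.9] [19.6 50.8] 6.6
cand [525.7 -46.9] [3.7 3.9] 82.9
[546.72945137  -3.15721735]
```

View pics/w6.png

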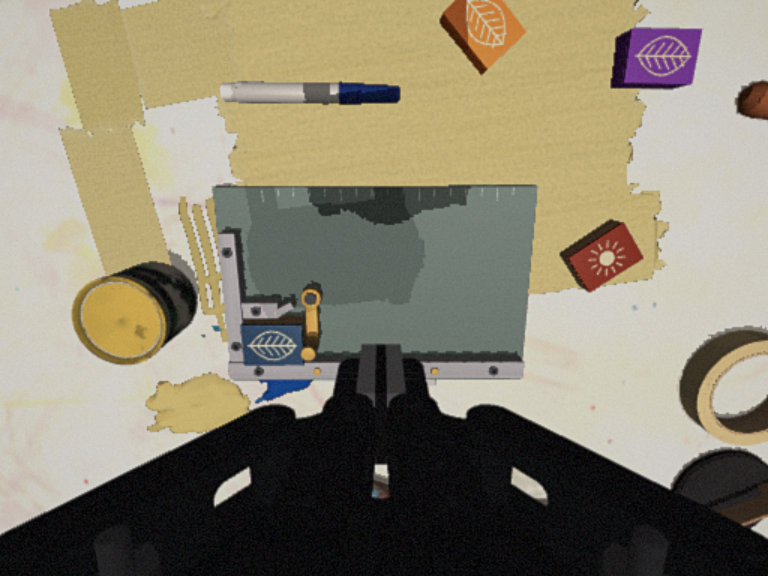

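The picture shows the block home in the pocket at (273,345) and the keeper shut along +x behind it, pivot (311,298) and stud (308,354). The bystanders have not moved and the arm is clear.

```bash
python3 -c "
from rig import ctrl;print(ctrl.finish_job())"
```

```text
the job is handed in; nothing more can be done
None
```

The blue leaf block is home in the pocket against the rail and end stop, the keeper is shut behind it, the bystanders look unmoved, and the job was handed in with about 16 s on the clock (no verdict was returned).

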